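# Clear and open the drill-bit case

## Task

Take the wooden scraper block and push the four steel offcuts off the lid of the drill-bit case into the tray beside it, without touching the offcuts with the gripper, then set the block back down on the bench. Next, with the catch left where it is, tug the lid up by its bar to find out whether it is caught; if it is, slide the catch to its other end to release it. Raise the lid by at least 45 degrees and finish while still holding it up there, leaving the other things on the bench where they are.

Things in the scene. Friction and masses are not known exactly. Their poses are not given: they have to be found in the camera images.
- case: green sheet-metal drill-bit case fixed to the bench, 180 (x) by 240 (y) by 75 mm high with its lid shut. Origin: centre of its underside. x points level from the hinge side (towards the robot) to the catch side, y along the hinge to the end away from the tray, z up. A fixed catch housing (x 90 to 126, y 36 to 136 mm, 66 mm high) stands against the catch side.
- lid_mid (a point): centre of the lid's top face: flat bare aluminium, 5 mm thick, 75 mm above the bench when shut. It reaches from x = -90 to +94 and y = -130 to +130 mm of the case; its bar stands near the catch-side edge. The offcuts lie scattered on it between x = -70 and +20, y = -115 and +95 mm of the case.
- lid (a joint): opening angle of the lid, rad: 0 shut, stop at 1.2; the catch-side edge rises and swings back over the hinge. The lid (about 0.55 kg) falls shut if let go. If caught it comes up only about 0.03 rad (5 mm at the bar), then stops hard; if free it just comes up, with about 4 N at the bar. Which it is cannot be seen: a bolt inside decides.
- lid_hinge (a point): middle of the lid's hinge axis, which runs along the case's y at x = -90, z = 70 mm of the case
- lid_bar (a point): middle of the lid's bar: a round dark steel bar 12 mm thick and 90 mm long, parallel to the hinge, carried on a 10 mm post 5 mm in from each end; its axis is 39 mm above the lid's top face and 152 mm from the hinge axis along the lid (case x = 62, y = -20, z = 114 mm when shut). Round, so it can turn in a grip.
- catch (a joint): position of the sliding catch, m: 0 at its home end (always so at the start, caught or not), 0.026 at its other end. It slides along the case's +y, needs about 2 N, and stays where it is left. If the lid is caught, sliding it to the far end frees it for good; any position past 0.018 is enough.
- catch_post (a point): a point on the catch's post, 12 mm below its top: a square upright steel post 14 by 14 mm that rises from the housing (66 mm) to 112 mm above the bench; home at case x = 112, y = 75 mm; it moves with the catch.
- tray: open dark steel chip tray fixed on the bench against the case's -y end, 200 (x) by 130 (y) by 40 mm high, walls 3 mm; axes parallel to the case's; origin: centre of its underside, at case x = 0, y = -185 mm. The lid's edge overhangs its near wall by 10 mm.
- scraper_mid (a point): centre (half-way up, 30 mm above its underside) of the loose wooden scraper block, 0.12 kg: a foot 100 (x) by 32 (y) by 18 mm high with a grip rib 80 by 22 mm standing on it, 60 mm high in all. x along its length, z up. Stands on its foot on the bench at the start.
- chip1_mid (a point): sawn steel bar offcut 22 by 16 by 10 mm lying on the lid, 22 g; this point is its centre, 5 mm above its underside
- chip2_mid (a point): round steel slug 20 mm across and 9 mm high lying on the lid, 22 g; this point is its centre, 5 mm above its underside
- chip3_mid (a point): sawn steel bar offcut 22 by 16 by 10 mm lying on the lid, 22 g; this point is its centre, 5 mm above its underside
- chip4_mid (a point): round steel slug 20 mm across and 9 mm high lying on the lid, 22 g; this point is its centre, 5 mm above its underside
- can_mid (a point): bystander: grey spray can 66 mm across, 170 mm high; its centre
- jar_mid (a point): bystander: glass jar 68 mm across, 80 mm high; its centre
- wrench: bystander: wrench lying on the bench, about 180 mm long, lies along its x
- driver: bystander: screwdriver lying on the bench, about 200 mm long, lies along its x
- offblock_mid (a point): bystander: plain low softwood block 90 by 45 by 35 mm without a rib (not the scraper); its centre
- cup_mid (a point): bystander: black plastic cup 72 mm across, 80 mm high; its centre
Not all that is in view belongs to the job. Several things have the shape of the tray; the one meant has the colours described above.

How it is judged:
By the outcome, as a careful person would: the job done as asked, in the order asked, and still so for the second after the job is handed in, while the arm keeps its last pose, push and grip.
It also fails if it takes over 72 s, if anything falls off the work surface, if the arm or the gripper's body presses on something with over 40 N, if the wrist force passes 120 N, or if a joint passes its speed limit or range.

## Robot

A 6-joint arm with a two-finger parallel gripper is mounted at the origin on the work surface. World frame = base frame: x ahead of the robot, y to its left, z up, the work surface at z = 0. Lengths are in mm, angles in rad, forces in N, time in s.
With the tool pointing down it reaches from about 300 to 775 mm from the base axis. Payload 14.6 kg.
Tool frame: the origin (TCP) lies on the centre line of the jaws, within the pads' length; the fingertips stand 14 mm ahead of it and the grasp point (between the pads) lies 5 mm behind it; z points along the fingers, y is the line along which they close (so a half turn about z gives the same grasp; the last joint's range is limited). The gripper opens to 85 mm and grips with 20 to 120 N. Pads are 22 mm wide; open, the fingers measure 114 mm over their backs; the gripper's body (76 mm by 85 mm) begins 54 mm behind the grasp point. The pads swing forward as they close: fully open they stand 13 mm farther back than shut.
Start: joints at [1.067, 0.3, 1.521, -0, 1.321, -0.067], TCP at [232.669, 498.352, 218.181] pointing down, gripper open.
Joint ranges: [-3.03, 3.03], [-0.79, 2.21], [0.23, 2.52], [-1.04, 4.18], [0, 3.07], [-2.55, 2.55]. Speed limits (rad/s): [2.22, 2.22, 2.57, 3.14, 3.14, 3.14].

## Interface

Orientations are given as a unit quaternion [w, x, y, z].
In Python, from plant import robot gives the robot as it stands.
- The arm moves only by the shell command python3 -m crank 'ROWS' [FORCE]. ROWS is JSON, a list of rows, each an object of numbers: "dx", "dy", "dz": the shift along the tool's x, y, z in units of 25 mm (1.0 is 25 mm); "wx", "wy", "wz": the turn, a rotation vector about the tool's x, y, z in rad; "fingers": the gripper's target within -1 to 1 (shut at 1, half-way at 0, fully open at -1). A call has exactly 8 rows; each row shifts and turns the commanded pose from where the row before left it, along the tool's axes as they then stand; what a row does not reach is not made up. A row lasts 1/10 s, in which the tool goes at most 50 mm and 8.59 degrees, less where a joint would pass 70% of its speed; a pose out of reach is approached as far as the arm can. A call is refused whole if a number of a shift passes 1 or a number of a turn 0.15, either way. A call with a gripper value outside its range is refused whole. The fingers move at their own pace and stop on an object; FORCE is the grip in N (left out, the last holds). Time passes only in rows, so rows that do not move let the fingers close, or fill a call up. It gives the time, the measured TCP pose, the force, the opening and the grip force at its end, in the units of the state.
- robot.get_obs(): the state, without advancing time (a new reading comes with each control period).
- robot.snapshot(name): name is "side" or "top" or "wrist"; returns a dict with "frame" (400x640x3 uint8, red, green, blue), "depth" (400x640 float32, mm along the optical axis (not along the pixel's ray), 0 where there is no reading), "K" (3x3 intrinsics, pixels), "eye" and "rotation" of the camera in the world; the wrist camera has in their place "T_tool_cam" (4x4, takes a point from camera to tool coordinates, whose origin is the TCP and whose axes are the flange's). Camera axes: x right, y up, looking along -z (the intrinsics and any distortion apply to the point x, -y, -z); pixel columns grow to the right and rows downward; lengths in mm; the calibration is good to about 2 mm. The wrist camera is an equidistant fisheye: a pixel r from the principal point sees the ray r / f radians off the axis. A picture is of the moment at which its call begins: read the wrist's pose just before it.
- robot.close_job(): hands the job in; it is judged then, once.
The state is a dict: "t": time; "joints": joint angles; "dq": joint speeds; "effort": joint torques, N m; "tcp_pos": TCP position; "ee_rot": TCP orientation; "contact_force": force on the tool from outside, world axes, zero at the start; "wrist_torque": the same for the moment, N m; "opening": finger opening in mm; "finger_force": force on a finger pad.
Only numpy, scipy, OpenCV 4.12 (cv2) and the standard library are available. Lean on these libraries where they do the work, as an engineer would, in place of code of your own. Each camera call takes 0.05 s, during which the arm holds its last target. There are 200 camera calls.

## Working session

There is one attempt and no reset: what is moved stays moved. The work goes in short steps, Python scripts to look and compute and a shell command to move; the robot and the scene stay as the last step left them, time stands still between calls to the robot, and variables do not carry over. Pictures are saved under pics/ and viewed, at most 10 in all, crops included, and the job is handed in when it is done.

```bash
ls; mkdir -p pics; cat > h.py <<'E'
import numpy as np, cv2
from plant import robot
def snap(n):
    s=robot.snapshot(n); np.savez('/tmp/'+n+'.npz',**s); return s
def load(n): return dict(np.load('/tmp/'+n+'.npz'))
def ray(s,u,v):
    K=s['K']; d=np.array([(u-K[0,2])/K[0,0],-(v-K[1,2])/K[1,1],-1.0]); return np.array(s['eye']),s['rotation']@d
def onz(s,u,v,z):
    e,d=ray(s,u,v); return e+d*(z-e[2])/d[2]
def pt(s,u,v):
    e,d=ray(s,u,v); return e+d*float(s['depth'][int(v),int(u)])
def cloud(s):
    K=s['K']; v,u=np.mgrid[:400,:640]; D=s['depth']
    c=np.stack([(u-K[0,2])/K[0,0]*D,-(v-K[1,2])/K[1,1]*D,-D],-1)
    return c@s['rotation'].T+np.array(s['eye'])
E
python3 - <<'E'
from h import *
for n in('top','side'):
    s=snap(n); print(n,s['K'].tolist(),s['eye'],[k for k in s]); cv2.imwrite(f'pics/{n}0.png',s['frame'][...,::-1])
print(robot.get_obs())
E
```

```text
pics
top [[446.4144077459058, 0.0, 321.8087929588002], [0.0, 446.4144077459058, 203.28661574199916], [0.0, 0.0, 1.0]] [ 318.47891633  -97.45849515 1253.0333289 ] ['frame', 'depth', 'K', 'eye', 'rotation']
side [[436.2199794888516, 0.0, 321.77081979206713], [0.0, 436.2199794888516, 187.8376538223527], [0.0, 0.0, 1.0]] [  60.75196303 -788.88318952 1109.76098534] ['frame', 'depth', 'K', 'eye', 'rotation']
{'t': 0.1, 'joints': array([ 1.06737225e+00,  3.00401769e-01,  1.52152471e+00, -1.96971010e-05,
        1.32068904e+00, -6.65865834e-02]), 'dq': array([-5.96548868e-04, -4.75707769e-04, -1.88835414e-04, -9.05448021e-05,
        2.98142534e-04,  1.67458079e-04]), 'effort': array([ 4.17306392e-04, -5.44380891e+01, -3.62371087e+01, -9.18042815e-05,
        3.12882214e-03,  7.85854991e-05]), 'tcp_pos': array([232.58459288, 498.15607854, 217.68319842]), 'ee_rot': array([-1.34638521e-04,  2.16683796e-01,  9.76241707e-01, -4.93479980e-04]), 'contact_force': array([-0.10794943, -0.29160888, -0.23768845]), 'wrist_torque': array([-0.00126746,  0.04703228, -0.02977785]), 'finger_force': 0.0, 'opening': 85.40085874646437}
```

View pics/top0.png

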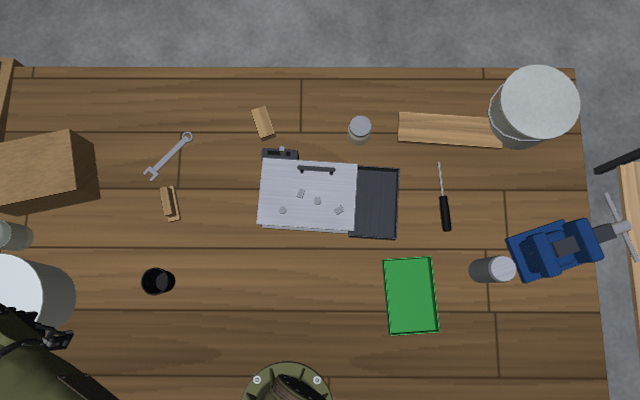

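View pics/side0.png

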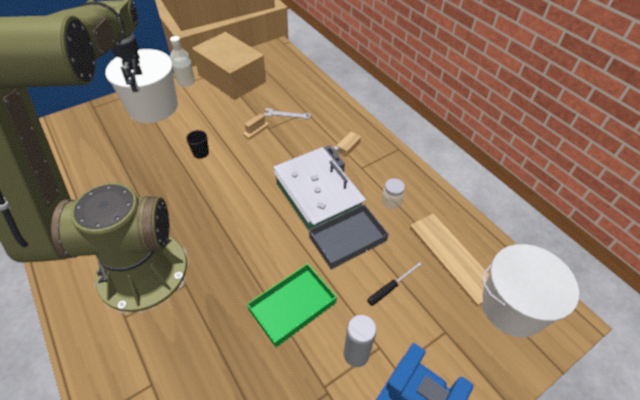

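Top view: the dark tray (373,203) lies against the case (307,196), so it fits. The green tray at (411,296) is a decoy. Two wooden blocks: (170,203) shows a rib on a foot, so it is the scraper; (262,122) is plain. The offcuts are at (301,193), (318,201), (339,210) and (283,210), the bar at (317,169) and the catch post at (281,150). Now I'll measure them and confirm in a crop.

```bash
python3 - <<'E'
from h import *
s=load('top'); P=cloud(s); Z=P[...,2]; f=s['frame'].astype(int)
def rect(mask,name,z):
    n,l,st,c=cv2.connectedComponentsWithStats(mask.astype(np.uint8))
    for i in range(1,n):
        if st[i,4]>40:
            v,u=np.where(l==i); pts=np.array([onz(s,a,b,z)[:2] for a,b in zip(u,v)],np.float32)
            r=cv2.minAreaRect(pts); print(name,st[i,4],np.round(c[i]),'c',np.round(r[0],1),'sz',np.round(r[1],1),'ang',round(r[2],1), 'mean',np.round(pts.mean(0),1))
v,u=np.mgrid[:400,:640]
sat=f.max(-1)-f.min(-1)
box=lambda a,b,c,d:(u>=a)&(u<b)&(v>=c)&(v<d)
rect(box(250,365,155,240)&(Z>65)&(Z<95),'lid',75)
rect(box(345,410,155,250)&(f.max(-1)<75)&(Z<55),'tray',40)
rect(box(150,195,175,230)&(Z>45),'rib',60)
rect(box(150,195,175,230)&(Z>9),'scraper',18)
rect(box(255,305,140,160)&(Z>95),'post',112)
rect(box(290,345,158,182)&(Z>100),'bar',120)
rect(box(265,350,180,225)&(Z>79)&(Z<95),'chip',85)
print('lid z',np.median(Z[box(270,345,180,220)]))
a=cv2.resize(s['frame'][130:250,140:410],None,fx=2.9,fy=2.9,interpolation=cv2.INTER_CUBIC)
cv2.imwrite('pics/crop1.png',a[...,::-1]); print(a.shape)
E
```

```text
Traceback (most recent call last):
  File "h.py", line 15, in cloud
    return c@s['rotation'].T+np.array(s['eye'])
           ~^~~~~~~~~~~~~~~~
ValueError: matmul: Input operand 1 has a mismatch in its core dimension 0, with gufunc signature (n?,k),(k,m?)->(n?,m?) (size 4 is different from 3)
```

Rotation is a quaternion; convert it.

```bash
sed -i "s/^def load.*/def load(n): return fix(dict(np.load('\/tmp\/'+n+'.npz')))/; s/return s\$/return fix(dict(s))/" h.py
cat >> h.py <<'E'
from scipy.spatial.transform import Rotation as R
def fix(s):
    if 'rotation' in s and np.size(s['rotation'])==4:
        s['rotation']=R.from_quat(np.roll(s['rotation'],-1)).as_matrix()
    return s
E
python3 - <<'E'
from h import *
s=load('top'); P=cloud(s); Z=P[...,2]; f=s['frame'].astype(int)
def rect(mask,name,z):
    n,l,st,c=cv2.connectedComponentsWithStats(mask.astype(np.uint8))
    for i in range(1,n):
        if st[i,4]>25:
            v,u=np.where(l==i); pts=np.array([onz(s,a,b,z)[:2] for a,b in zip(u,v)],np.float32)
            r=cv2.minAreaRect(pts); print(name,st[i,4],np.round(c[i]),'c',np.round(r[0],1),'sz',np.round(r[1],1),'ang',round(r[2],1), 'mean',np.round(pts.mean(0),1))
v,u=np.mgrid[:400,:640]
box=lambda a,b,c,d:(u>=a)&(u<b)&(v>=c)&(v<d)
rect(box(250,365,155,240)&(Z>65)&(Z<95),'lid',75)
rect(box(345,410,155,250)&(f.max(-1)<75)&(Z<55),'tray',40)
rect(box(150,195,175,230)&(Z>45),'rib',60)
rect(box(150,195,175,230)&(Z>9),'scraper',18)
rect(box(255,305,140,160)&(Z>95),'post',112)
rect(box(290,345,158,182)&(Z>100),'bar',120)
rect(box(265,350,180,225)&(Z>79)&(Z<95),'chip',85)
print('lid z',np.median(Z[box(270,345,180,220)]))
a=cv2.resize(s['frame'][130:250,140:410],None,fx=2.9,fy=2.9,interpolation=cv2.INTER_CUBIC)
cv2.imwrite('pics/crop1.png',a[...,::-1]); print(a.shape)
E
```

```text
lid 6614 [306. 196.] c [567.7 -48. ] sz [262.7 205.7] ang 86.3 mean [559.7 -47.6]
tray 2848 [376. 202.] c [ 546.8 -249.6] sz [149.8 213.2] ang 81.2 mean [ 549.2 -240.3]
rib 273 [166. 201.] c [545.1 335. ] sz [83.4 25.4] ang 14.8 mean [545.4 335.1]
scraper 505 [169. 203.] c [546.5 340.6] sz [103.6  42.1] ang 14.1 mean [547.4 340.4]
post 39 [282. 149.] c [677.9  18.1] sz [16.8 13.3] ang 1.2 mean [677.7  17.9]
bar 175 [315. 169.] c [622.2 -73. ] sz [97.7 12.9] ang 86.3 mean [622.4 -73. ]
chip 52 [300. 193.] c [564.2 -32.8] sz [21.9 18.8] ang 0.3 mean [563.9 -32.2]
chip 47 [317. 200.] c [548.1 -77. ] sz [27.2 16. ] ang 0.5 mean [544.5 -76.9]
chip 55 [338. 210.] c [ 520.5 -133.9] sz [18.5 21.5] ang 33.3 mean [ 519.7 -134.2]
chip 44 [282. 210.] c [519.2  15.8] sz [19. 16.] ang 1.2 mean [518.7  15.6]
lid z 75.45839401637704
(348, 783, 3)
```

View pics/crop1.png

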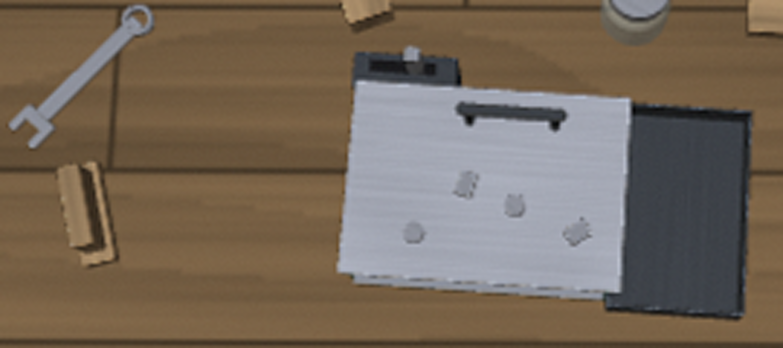

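The crop confirms it: the block at (85,215) has a rib on a foot, so it's the scraper. The dark tray (680,210) touches the case. Case origin is ≈(561.5,-49.3), yaw ≈ -3.7°, from the bar and the post, which agree to 1 mm. First I rotate the tool and move to the scraper.

```bash
cat > go.py <<'E'
import sys
from h import *
# usage: go.py x y z yawdeg(of tool y axis, mod 180)  -> remaining shift in units, tool axes; turn about tool z
O=np.array([561.5,-49.3]); CY=np.deg2rad(-3.7)
def case(x,y):
    c,s=np.cos(CY),np.sin(CY); return O+[c*x-s*y,s*x+c*y]
if __name__=='__main__':
    a=sys.argv[1:]
    if a[0]=='c': a=a[1:]; p=[*case(float(a[0]),float(a[1])),float(a[2])]
    else: p=[float(q) for q in a[:3]]
    o=robot.get_obs(); Rm=R.from_quat(np.roll(o['ee_rot'],-1)).as_matrix()
    yaw=np.rad2deg(np.arctan2(Rm[1,1],Rm[0,1]))
    print('t',round(o['t'],1),'pos',np.round(o['tcp_pos'],1),'goal',np.round(p,1),'units',np.round(Rm.T@(np.array(p)-o['tcp_pos'])/25,2),'z',np.round(Rm[:,2],3),'yaw',round(yaw,1))
    if len(a)>3: print('wz',round(-np.deg2rad((float(a[3])-yaw+90)%180-90),3))
    print('F',np.round(o['contact_force'],1),'open',round(o['opening'],1),'j',np.round(o['joints'],2))
E
python3 -m crank '[{"wz":-0.139},{"wz":-0.139},{"wz":-0.139},{"wz":-0.139},{"wz":-0.139},{},{},{}]' 60
python3 go.py 545.3 335 150 104.8
```

```text
t 0.1 pos [232.6 498.2 217.7] goal [545.3 335.  150. ] units [-14.1   -0.62   2.71] z [-0.    -0.001 -1.   ] yaw 65.0
wz -0.695
F [-0.1 -0.3 -0.2] open 85.4 j [ 1.07  0.3   1.52 -0.    1.32 -0.07]invalid input
```

```bash

python3 -m crank '[{"dx":0,"dy":0,"dz":0,"wx":0,"wy":0,"wz":-0.139,"fingers":-1},{"dx":0,"dy":0,"dz":0,"wx":0,"wy":0,"wz":-0.139,"fingers":-1},{"dx":0,"dy":0,"dz":0,"wx":0,"wy":0,"wz":-0.139,"fingers":-1},{"dx":0,"dy":0,"dz":0,"wx":0,"wy":0,"wz":-0.139,"fingers":-1},{"dx":0,"dy":0,"dz":0,"wx":0,"wy":0,"wz":-0.139,"fingers":-1},{"dx":0,"dy":0,"dz":0,"wx":0,"wy":0,"wz":0,"fingers":-1},{"dx":0,"dy":0,"dz":0,"wx":0,"wy":0,"wz":0,"fingers":-1},{"dx":0,"dy":0,"dz":0,"wx":0,"wy":0,"wz":0,"fingers":-1}]' 60
python3 go.py 545.3 335 150 104.8
```

```text
t: 0.9
tcp_pos: [232.7, 498.3, 218.0]
ee_rot: [-0.0, -0.127, 0.992, -0.0]
contact_force: [0.6, -0.0, 0.5]
opening: 85.4
finger_force: 0.0
t 0.9 pos [232.7 498.3 218. ] goal [545.3 335.  150. ] units [-10.46  -9.47   2.72] z [-0. -0. -1.] yaw 104.6
wz -0.003
F [ 0.6 -0.   0.5] open 85.4 j [ 1.07  0.3   1.52 -0.    1.32 -0.76]
```

```bash

python3 -m crank '[{"dx":-0.8,"dy":-0.7,"fingers":-1},{"dx":-0.8,"dy":-0.7,"fingers":-1},{"dx":-0.8,"dy":-0.7,"fingers":-1},{"dx":-0.8,"dy":-0.7,"fingers":-1},{"dx":-0.8,"dy":-0.7,"fingers":-1},{"dx":-0.8,"dy":-0.7,"fingers":-1},{"dx":-0.8,"dy":-0.7,"fingers":-1},{"dx":-0.8,"dy":-0.7,"fingers":-1}]'  && python3 -m crank '[{"dx":-0.8,"dy":-0.7,"dz":0.4,"fingers":-1},{"dx":-0.8,"dy":-0.7,"dz":0.4,"fingers":-1},{"dx":-0.8,"dy":-0.7,"dz":0.4,"fingers":-1},{"dx":-0.8,"dy":-0.7,"dz":0.4,"fingers":-1},{"dx":-0.8,"dy":-0.7,"dz":0.4,"fingers":-1},{"dx":-0.06,"dy":-0.37,"dz":0.4,"fingers":-1},{"dx":0,"dz":0.3,"fingers":-1},{"dz":0,"fingers":-1}]'
python3 go.py 545.3 335 40 104.8
python3 - <<'E'
from h import *
s=robot.snapshot('wrist'); print(s['K'],s['T_tool_cam']); np.savez('/tmp/wrist.npz',**s)
cv2.imwrite('pics/w1.png',s['frame'][...,::-1])
E
```

```text
t 0.9 pos [232.7 498.3 218. ] goal [545.3 335.   40. ] units [-10.46  -9.47   7.12] z [-0. -0. -1.] yaw 104.6
wz -0.003
F [ 0.6 -0.   0.5] open 85.4 j [ 1.07  0.3   1.52 -0.    1.32 -0.76]
[[309.70691629   0.         320.98096674]
 [  0.         309.70691629 204.38418217]
 [  0.           0.           1.        ]] [[ 1.19501596e-03  9.49198328e-01  3.14676192e-01  8.09169223e+01]
 [ 9.99999251e-01 -1.21770490e-03 -1.24482278e-04 -2.66601342e-02]
 [ 2.65024370e-04  3.14676105e-01 -9.49199072e-01 -1.55676180e+02]
 [ 0.00000000e+00  0.00000000e+00  0.00000000e+00  1.00000000e+00]]invalid input
```

View pics/w1.png

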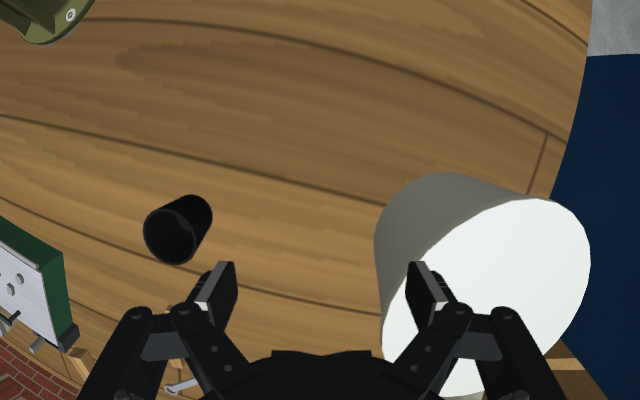

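The wrist picture shows the bucket at (490,270), the cup at (180,230) and the case at the left edge. The scraper isn't visible yet. Every key has to be in each row.

```bash

python3 -m crank '[{"dx":-0.8,"dy":-0.7,"dz":0,"wx":0,"wy":0,"wz":0,"fingers":-1},{"dx":-0.8,"dy":-0.7,"dz":0,"wx":0,"wy":0,"wz":0,"fingers":-1},{"dx":-0.8,"dy":-0.7,"dz":0,"wx":0,"wy":0,"wz":0,"fingers":-1},{"dx":-0.8,"dy":-0.7,"dz":0,"wx":0,"wy":0,"wz":0,"fingers":-1},{"dx":-0.8,"dy":-0.7,"dz":0,"wx":0,"wy":0,"wz":0,"fingers":-1},{"dx":-0.8,"dy":-0.7,"dz":0,"wx":0,"wy":0,"wz":0,"fingers":-1},{"dx":-0.8,"dy":-0.7,"dz":0,"wx":0,"wy":0,"wz":0,"fingers":-1},{"dx":-0.8,"dy":-0.7,"dz":0,"wx":0,"wy":0,"wz":0,"fingers":-1}]' && 
python3 -m crank '[{"dx":-0.8,"dy":-0.7,"dz":0.4,"wx":0,"wy":0,"wz":0,"fingers":-1},{"dx":-0.8,"dy":-0.7,"dz":0.4,"wx":0,"wy":0,"wz":0,"fingers":-1},{"dx":-0.8,"dy":-0.7,"dz":0.4,"wx":0,"wy":0,"wz":0,"fingers":-1},{"dx":-0.8,"dy":-0.7,"dz":0.4,"wx":0,"wy":0,"wz":0,"fingers":-1},{"dx":-0.8,"dy":-0.7,"dz":0.4,"wx":0,"wy":0,"wz":0,"fingers":-1},{"dx":0,"dy":-0.37,"dz":0.4,"wx":0,"wy":0,"wz":0,"fingers":-1},{"dx":0,"dy":0,"dz":0.3,"wx":0,"wy":0,"wz":0,"fingers":-1},{"dx":0,"dy":0,"dz":0,"wx":0,"wy":0,"wz":0,"fingers":-1}]'
python3 go.py 545.3 335 38 104.8
python3 - <<'E'
from h import *
s=robot.snapshot('wrist'); np.savez('/tmp/wrist.npz',**s)
cv2.imwrite('pics/w2.png',s['frame'][...,::-1])
E
```

```text
t: 1.75
tcp_pos: [424.0, 403.3, 218.2]
ee_rot: [-0.0, -0.128, 0.992, 0.0]
contact_force: [-0.6, -0.2, 0.0]
opening: 85.2
finger_force: 0.0
t: 2.55
tcp_pos: [543.5, 336.0, 149.6]
ee_rot: [-0.001, -0.128, 0.992, -0.0]
contact_force: [0.4, 0.9, -0.3]
opening: 85.2
finger_force: 0.0
t 2.5 pos [543.5 336.  149.6] goal [545.3 335.   38. ] units [-0.07 -0.05  4.46] z [-0.002 -0.001 -1.   ] yaw 104.8
wz -0.001
F [ 0.4  0.9 -0.3] open 85.2 j [ 0.5   0.56  1.32  0.    1.27 -1.33]
```

View pics/w2.png

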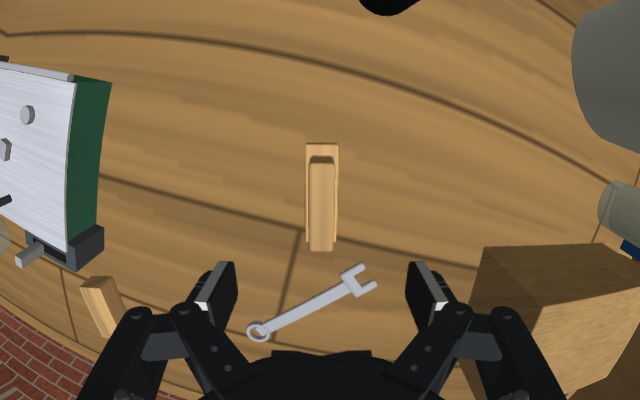

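The rib sits centred (321,200) between the fingers and lies straight. Descend, close and lift.

```bash

python3 -m crank '[{"dx":-0.07,"dy":-0.05,"dz":0.9,"wx":0,"wy":0,"wz":0,"fingers":-1},{"dx":0,"dy":0,"dz":0.9,"wx":0,"wy":0,"wz":0,"fingers":-1},{"dx":0,"dy":0,"dz":0.9,"wx":0,"wy":0,"wz":0,"fingers":-1},{"dx":0,"dy":0,"dz":0.8,"wx":0,"wy":0,"wz":0,"fingers":-1},{"dx":0,"dy":0,"dz":0.6,"wx":0,"wy":0,"wz":0,"fingers":-1},{"dx":0,"dy":0,"dz":0.36,"wx":0,"wy":0,"wz":0,"fingers":-1},{"dx":0,"dy":0,"dz":0,"wx":0,"wy":0,"wz":0,"fingers":1},{"dx":0,"dy":0,"dz":0,"wx":0,"wy":0,"wz":0,"fingers":1}]' 60 && 
python3 -m crank '[{"dx":0,"dy":0,"dz":0,"wx":0,"wy":0,"wz":0,"fingers":1},{"dx":0,"dy":0,"dz":0,"wx":0,"wy":0,"wz":0,"fingers":1},{"dx":0,"dy":0,"dz":0,"wx":0,"wy":0,"wz":0,"fingers":1},{"dx":0,"dy":0,"dz":0,"wx":0,"wy":0,"wz":0,"fingers":1},{"dx":0,"dy":0,"dz":0,"wx":0,"wy":0,"wz":0,"fingers":1},{"dx":0,"dy":0,"dz":0,"wx":0,"wy":0,"wz":0,"fingers":1},{"dx":0,"dy":0,"dz":0,"wx":0,"wy":0,"wz":0,"fingers":1},{"dx":0,"dy":0,"dz":0,"wx":0,"wy":0,"wz":0,"fingers":1}]'
python3 go.py c -22 105 200 86.3
```

```text
t: 3.4
tcp_pos: [546.8, 335.4, 40.1]
ee_rot: [0.001, -0.129, 0.992, 0.0]
contact_force: [0.2, 0.6, 0.6]
opening: 59.5
finger_force: 0.0
t: 4.2
tcp_pos: [546.9, 335.4, 40.1]
ee_rot: [0.001, -0.129, 0.992, 0.0]
contact_force: [-1.1, 0.9, 6.6]
opening: 20.0
finger_force: 59.3
t 4.2 pos [546.9 335.4  40.1] goal [546.3  56.9 200. ] units [  2.86 -10.76  -6.4 ] z [ 0.001  0.001 -1.   ] yaw 104.8
wz 0.323
F [-1.1  0.9  6.6] open 20.0 j [ 0.49  0.68  1.39  0.    1.07 -1.34]
```

```bash

python3 -m crank '[{"dx":0,"dy":0,"dz":-0.5,"wx":0,"wy":0,"wz":0,"fingers":1},{"dx":0,"dy":0,"dz":-0.9,"wx":0,"wy":0,"wz":0,"fingers":1},{"dx":0,"dy":0,"dz":-0.9,"wx":0,"wy":0,"wz":0,"fingers":1},{"dx":0,"dy":0,"dz":-0.9,"wx":0,"wy":0,"wz":0.08,"fingers":1},{"dx":0,"dy":0,"dz":-0.9,"wx":0,"wy":0,"wz":0.08,"fingers":1},{"dx":0,"dy":0,"dz":-0.9,"wx":0,"wy":0,"wz":0.08,"fingers":1},{"dx":0,"dy":0,"dz":-0.9,"wx":0,"wy":0,"wz":0.083,"fingers":1},{"dx":0,"dy":0,"dz":-0.5,"wx":0,"wy":0,"wz":0,"fingers":1}]'
python3 go.py c -22 108 130 86.3
```

```text
t: 5.0
tcp_pos: [546.8, 335.2, 201.8]
ee_rot: [0.001, 0.033, 0.999, 0.001]
contact_force: [-1.0, 0.1, -0.6]
opening: 20.0
finger_force: 59.0
t 5.0 pos [546.8 335.2 201.8] goal [546.5  59.9 130. ] units [ -0.71 -10.99   2.86] z [ 0.002  0.001 -1.   ] yaw 86.2
wz -0.002
F [-1.   0.1 -0.6] open 20.0 j [ 0.49  0.52  1.26 -0.    1.37 -1.01]
```

```bash

python3 -m crank '[{"dx":0,"dy":-0.5,"dz":0,"wx":0,"wy":0,"wz":0,"fingers":1},{"dx":-0.1,"dy":-1,"dz":0,"wx":0,"wy":0,"wz":0,"fingers":1},{"dx":-0.1,"dy":-1,"dz":0,"wx":0,"wy":0,"wz":0,"fingers":1},{"dx":-0.1,"dy":-1,"dz":0,"wx":0,"wy":0,"wz":0,"fingers":1},{"dx":-0.1,"dy":-1,"dz":0,"wx":0,"wy":0,"wz":0,"fingers":1},{"dx":-0.1,"dy":-1,"dz":0,"wx":0,"wy":0,"wz":0,"fingers":1},{"dx":-0.1,"dy":-1,"dz":0,"wx":0,"wy":0,"wz":0,"fingers":1},{"dx":-0.1,"dy":-1,"dz":0,"wx":0,"wy":0,"wz":0,"fingers":1}]' && python3 -m crank '[{"dx":0,"dy":-1,"dz":0,"wx":0,"wy":0,"wz":0,"fingers":1},{"dx":0,"dy":-1,"dz":0,"wx":0,"wy":0,"wz":0,"fingers":1},{"dx":0,"dy":-1,"dz":0,"wx":0,"wy":0,"wz":0,"fingers":1},{"dx":0,"dy":-0.5,"dz":0.5,"wx":0,"wy":0,"wz":0,"fingers":1},{"dx":0,"dy":0,"dz":0.8,"wx":0,"wy":0,"wz":0,"fingers":1},{"dx":0,"dy":0,"dz":0.8,"wx":0,"wy":0,"wz":0,"fingers":1},{"dx":0,"dy":0,"dz":0.6,"wx":0,"wy":0,"wz":0,"fingers":1},{"dx":0,"dy":0,"dz":0,"wx":0,"wy":0,"wz":0,"fingers":1}]'
python3 go.py c -22 108 118 86.3
python3 - <<'E'
from h import *
s=snap('top'); a=s['frame'][120:260,220:420]
cv2.imwrite('pics/t2.png',cv2.resize(a,None,fx=3,fy=3)[...,::-1])
E
```

```text
t: 5.8
tcp_pos: [551.0, 144.9, 197.9]
ee_rot: [-0.001, 0.031, 1.0, -0.0]
contact_force: [0.6, -0.1, -0.9]
opening: 19.9
finger_force: 59.0
t: 6.6
tcp_pos: [544.4, 59.4, 128.2]
ee_rot: [-0.003, 0.032, 0.999, -0.0]
contact_force: [-0.9, 0.1, -1.3]
opening: 19.8
finger_force: 59.0
t 6.6 pos [544.4  59.4 128.2] goal [546.5  59.9 118. ] units [-0.09  0.03  0.41] z [-0.005 -0.    -1.   ] yaw 86.4
wz 0.001
F [-0.9  0.1 -1.3] open 19.8 j [ 0.04  0.39  1.62  0.    1.14 -1.47]
```

View pics/t2.png

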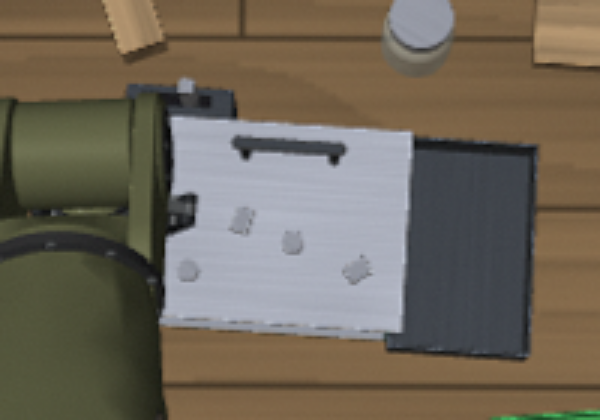

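Clear picture: chips in place, scraper behind the arm at the +y end of the lid. Lower, then sweep.

```bash

python3 -m crank '[{"dx":-0.09,"dy":0,"dz":0.2,"wx":0,"wy":0,"wz":0,"fingers":1},{"dx":0,"dy":0,"dz":0.21,"wx":0,"wy":0.0,"wz":0,"fingers":1},{"dx":0,"dy":0,"dz":0,"wx":0,"wy":0,"wz":0,"fingers":1},{"dx":0,"dy":-0.2,"dz":0,"wx":0,"wy":0,"wz":0,"fingers":1},{"dx":0,"dy":-0.4,"dz":0,"wx":0,"wy":0,"wz":0,"fingers":1},{"dx":0,"dy":-0.4,"dz":0,"wx":0,"wy":0,"wz":0,"fingers":1},{"dx":0,"dy":-0.4,"dz":0,"wx":0,"wy":0,"wz":0,"fingers":1},{"dx":0,"dy":-0.4,"dz":0,"wx":0,"wy":0,"wz":0,"fingers":1}]'
python3 go.py c -22 -128 118 86.3
```

```text
t: 7.45
tcp_pos: [545.5, 13.3, 121.6]
ee_rot: [0.0, 0.033, 0.999, 0.0]
contact_force: [0.0, 0.5, -1.0]
opening: 19.4
finger_force: 59.0
t 7.5 pos [545.5  13.3 121.6] goal [ 531.3 -175.6  118. ] units [ 0.07 -7.58  0.14] z [ 0. -0. -1.] yaw 86.3
wz -0.001
F [ 0.   0.5 -1. ] open 19.4 j [-0.04  0.39  1.64  0.    1.11 -1.55]
```

```bash

python3 -m crank '[{"dx":0,"dy":-0.2,"dz":0.07,"wx":0,"wy":0,"wz":0,"fingers":1},{"dx":0,"dy":-0.3,"dz":0.07,"wx":0,"wy":0,"wz":0,"fingers":1},{"dx":0,"dy":-0.4,"dz":0,"wx":0,"wy":0,"wz":0,"fingers":1},{"dx":0,"dy":-0.4,"dz":0,"wx":0,"wy":0,"wz":0,"fingers":1},{"dx":0,"dy":-0.4,"dz":0,"wx":0,"wy":0,"wz":0,"fingers":1},{"dx":0,"dy":-0.4,"dz":0,"wx":0,"wy":0,"wz":0,"fingers":1},{"dx":0,"dy":-0.3,"dz":0,"wx":0,"wy":0,"wz":0,"fingers":1},{"dx":0,"dy":-0.1,"dz":0,"wx":0,"wy":0,"wz":0,"fingers":1}]'
python3 go.py c -22 -128 118 86.3
```

```text
t: 8.25
tcp_pos: [541.4, -48.8, 118.0]
ee_rot: [0.0, 0.033, 0.999, -0.0]
contact_force: [-0.9, 1.3, -0.8]
opening: 20.0
finger_force: 59.0
t 8.2 pos [541.4 -48.8 118. ] goal [ 531.3 -175.6  118. ] units [ 0.07 -5.09 -0.  ] z [ 0. -0. -1.] yaw 86.2
wz -0.001
F [-0.9  1.3 -0.8] open 20.0 j [-0.16  0.39  1.65 -0.    1.1  -1.66]
```

```bash

python3 -m crank '[{"dx":0,"dy":-0.2,"dz":0,"wx":0,"wy":0,"wz":0,"fingers":1},{"dx":0,"dy":-0.4,"dz":0,"wx":0,"wy":0,"wz":0,"fingers":1},{"dx":0,"dy":-0.4,"dz":0,"wx":0,"wy":0,"wz":0,"fingers":1},{"dx":0,"dy":-0.4,"dz":0,"wx":0,"wy":0,"wz":0,"fingers":1},{"dx":0,"dy":-0.4,"dz":0,"wx":0,"wy":0,"wz":0,"fingers":1},{"dx":0,"dy":-0.4,"dz":0,"wx":0,"wy":0,"wz":0,"fingers":1},{"dx":0,"dy":-0.3,"dz":0,"wx":0,"wy":0,"wz":0,"fingers":1},{"dx":0,"dy":-0.1,"dz":0,"wx":0,"wy":0,"wz":0,"fingers":1}]'
python3 go.py c -22 -128 118 86.3
python3 -m crank '[{"dx":0,"dy":-0.2,"dz":0,"wx":0,"wy":0,"wz":0,"fingers":1},{"dx":0,"dy":-0.4,"dz":0,"wx":0,"wy":0,"wz":0,"fingers":1},{"dx":0,"dy":-0.4,"dz":0,"wx":0,"wy":0,"wz":0,"fingers":1},{"dx":0,"dy":-0.4,"dz":0,"wx":0,"wy":0,"wz":0,"fingers":1},{"dx":0,"dy":-0.4,"dz":0,"wx":0,"wy":0,"wz":0,"fingers":1},{"dx":0,"dy":-0.4,"dz":0,"wx":0,"wy":0,"wz":0,"fingers":1},{"dx":0,"dy":-0.3,"dz":0,"wx":0,"wy":0,"wz":0,"fingers":1},{"dx":0,"dy":0,"dz":0,"wx":0,"wy":0,"wz":0,"fingers":1}]'
python3 go.py c -22 -128 118 86.3
python3 - <<'E'
from h import *
s=snap('side'); a=s['frame'][120:290,240:420]
cv2.imwrite('pics/s2.png',cv2.resize(a,None,fx=3.2,fy=3.2)[...,::-1])
E
```

```text
t: 9.05
tcp_pos: [537.1, -113.6, 117.9]
ee_rot: [-0.0, 0.033, 0.999, 0.0]
contact_force: [-0.5, 0.6, -0.9]
opening: 19.6
finger_force: 59.1
t 9.1 pos [ 537.1 -113.6  117.9] goal [ 531.3 -175.6  118. ] units [ 0.07 -2.49 -0.  ] z [-0.  0. -1.] yaw 86.2
wz -0.001
F [-0.5  0.6 -0.9] open 19.6 j [-0.28  0.4   1.63 -0.    1.11 -1.78]
t: 9.85
tcp_pos: [533.1, -176.2, 117.9]
ee_rot: [0.0, 0.033, 0.999, -0.0]
contact_force: [0.1, 0.7, -1.4]
opening: 20.0
finger_force: 59.0
t 9.8 pos [ 533.1 -176.2  117.9] goal [ 531.3 -175.6  118. ] units [ 0.07  0.02 -0.  ] z [ 0. -0. -1.] yaw 86.2
wz -0.001
F [ 0.1  0.7 -1.4] open 20.0 j [-0.38  0.43  1.6  -0.    1.12 -1.89]
```

View pics/s2.png

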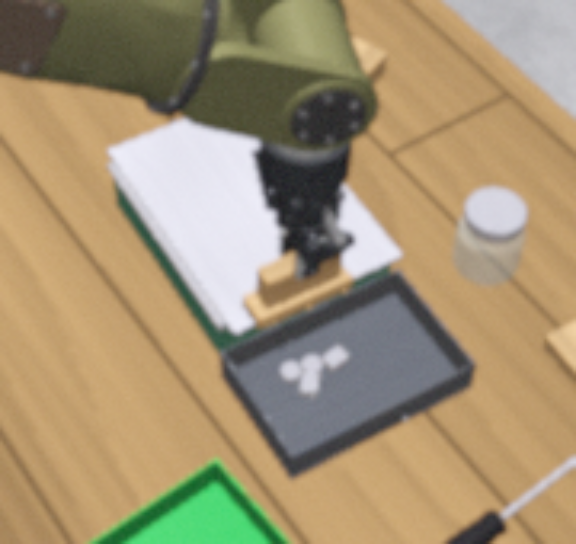

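All four offcuts are in the dark tray (crop pixels about (290,370), (312,362), (337,355), (310,382)) and the lid looks clear. Lift and carry the block back towards its place.

```bash

python3 -m crank '[{"dx":0,"dy":0,"dz":-0.5,"wx":0,"wy":0,"wz":0,"fingers":1},{"dx":0,"dy":0,"dz":-0.9,"wx":0,"wy":0,"wz":0,"fingers":1},{"dx":0,"dy":0,"dz":-0.9,"wx":0,"wy":0,"wz":0,"fingers":1},{"dx":0,"dy":0.5,"dz":-0.9,"wx":0,"wy":0,"wz":0,"fingers":1},{"dx":0,"dy":1,"dz":0,"wx":0,"wy":0,"wz":0,"fingers":1},{"dx":0,"dy":1,"dz":0,"wx":0,"wy":0,"wz":0,"fingers":1},{"dx":0,"dy":1,"dz":0,"wx":0,"wy":0,"wz":0,"fingers":1},{"dx":0,"dy":1,"dz":0,"wx":0,"wy":0,"wz":0,"fingers":1}]' >/dev/null && python3 -m crank '[{"dx":0,"dy":1,"dz":0,"wx":0,"wy":0,"wz":0,"fingers":1},{"dx":0,"dy":1,"dz":0,"wx":0,"wy":0,"wz":0,"fingers":1},{"dx":0,"dy":1,"dz":0,"wx":0,"wy":0,"wz":0,"fingers":1},{"dx":0,"dy":1,"dz":0,"wx":0,"wy":0,"wz":0,"fingers":1},{"dx":0,"dy":1,"dz":0,"wx":0,"wy":0,"wz":0,"fingers":1},{"dx":0,"dy":1,"dz":0,"wx":0,"wy":0,"wz":0,"fingers":1},{"dx":0,"dy":1,"dz":0,"wx":0,"wy":0,"wz":0,"fingers":1},{"dx":0,"dy":1,"dz":0,"wx":0,"wy":0,"wz":0,"fingers":1}]' && python3 -m crank '[{"dx":0,"dy":1,"dz":0,"wx":0,"wy":0,"wz":0,"fingers":1},{"dx":0,"dy":1,"dz":0,"wx":0,"wy":0,"wz":0,"fingers":1},{"dx":0,"dy":1,"dz":0,"wx":0,"wy":0,"wz":0,"fingers":1},{"dx":0,"dy":1,"dz":0,"wx":0,"wy":0,"wz":0,"fingers":1},{"dx":0,"dy":1,"dz":0,"wx":0,"wy":0,"wz":0,"fingers":1},{"dx":0,"dy":0.7,"dz":0.4,"wx":0,"wy":0,"wz":0,"fingers":1},{"dx":0,"dy":0,"dz":0.8,"wx":0,"wy":0,"wz":0,"fingers":1},{"dx":0,"dy":0,"dz":0.6,"wx":0,"wy":0,"wz":0,"fingers":1}]'
python3 go.py 555 285 41 86.3
```

```text
t: 11.5
tcp_pos: [553.3, 138.2, 199.1]
ee_rot: [0.0, 0.032, 0.999, 0.0]
contact_force: [1.0, -0.5, -1.0]
opening: 20.0
finger_force: 59.0
t: 12.3
tcp_pos: [562.1, 279.3, 151.5]
ee_rot: [-0.0, 0.032, 0.999, -0.0]
contact_force: [0.3, 0.0, -0.3]
opening: 19.7
finger_force: 59.0
t 12.3 pos [562.1 279.3 151.5] goal [555. 285.  41.] units [0.29 0.21 4.42] z [-0.001 -0.001 -1.   ] yaw 86.3
wz 0.001
F [ 0.3  0.  -0.3] open 19.7 j [ 0.4   0.53  1.36 -0.    1.26 -1.1 ]
```

```bash

python3 -m crank '[{"dx":0,"dy":0,"dz":0.8,"wx":0,"wy":0,"wz":0,"fingers":1},{"dx":0,"dy":0,"dz":0.9,"wx":0,"wy":0,"wz":0,"fingers":1},{"dx":0,"dy":0,"dz":0.9,"wx":0,"wy":0,"wz":0,"fingers":1},{"dx":0,"dy":0,"dz":0.7,"wx":0,"wy":0,"wz":0,"fingers":1},{"dx":0,"dy":0,"dz":0.5,"wx":0,"wy":0,"wz":0,"fingers":1},{"dx":0,"dy":0,"dz":0.3,"wx":0,"wy":0,"wz":0,"fingers":1},{"dx":0,"dy":0,"dz":0.2,"wx":0,"wy":0,"wz":0,"fingers":1},{"dx":0,"dy":0,"dz":0,"wx":0,"wy":0,"wz":0,"fingers":1}]'
python3 go.py 562 279 40 86.3
```

```text
t: 13.1
tcp_pos: [562.6, 278.8, 45.3]
ee_rot: [-0.0, 0.032, 0.999, -0.0]
contact_force: [0.0, 0.1, -1.0]
opening: 20.1
finger_force: 59.0
t 13.1 pos [562.6 278.8  45.3] goal [562. 279.  40.] units [0.03 0.   0.21] z [-0. -0. -1.] yaw 86.3
wz -0.0
F [ 0.   0.1 -1. ] open 20.1 j [ 0.4   0.65  1.43 -0.    1.06 -1.1 ]
```

```bash

python3 -m crank '[{"dx":0,"dy":0,"dz":0.1,"wx":0,"wy":0,"wz":0,"fingers":1},{"dx":0,"dy":0,"dz":0.11,"wx":0,"wy":0,"wz":0,"fingers":1},{"dx":0,"dy":0,"dz":0,"wx":0,"wy":0,"wz":0,"fingers":1},{"dx":0,"dy":0,"dz":0,"wx":0,"wy":0,"wz":0,"fingers":-1},{"dx":0,"dy":0,"dz":0,"wx":0,"wy":0,"wz":0,"fingers":-1},{"dx":0,"dy":0,"dz":0,"wx":0,"wy":0,"wz":0,"fingers":-1},{"dx":0,"dy":0,"dz":0,"wx":0,"wy":0,"wz":0,"fingers":-1},{"dx":0,"dy":0,"dz":0,"wx":0,"wy":0,"wz":0,"fingers":-1}]' && python3 -m crank '[{"dx":0,"dy":0,"dz":-0.3,"wx":0,"wy":0,"wz":0,"fingers":-1},{"dx":0,"dy":0,"dz":-0.8,"wx":0,"wy":0,"wz":0,"fingers":-1},{"dx":0,"dy":0,"dz":-1,"wx":0,"wy":0,"wz":0,"fingers":-1},{"dx":0,"dy":0,"dz":-1,"wx":0,"wy":0,"wz":0,"fingers":-1},{"dx":0,"dy":0,"dz":-1,"wx":0,"wy":0,"wz":0,"fingers":-1},{"dx":0,"dy":0,"dz":-1,"wx":0,"wy":0,"wz":0,"fingers":-1},{"dx":0,"dy":0,"dz":-1,"wx":0,"wy":0,"wz":0,"fingers":-1},{"dx":0,"dy":0,"dz":-0.5,"wx":0,"wy":0,"wz":0,"fingers":-1}]'
python3 -m crank '[{"dx":0,"dy":-1,"dz":0,"wx":0,"wy":0,"wz":0,"fingers":-1},{"dx":0,"dy":-1,"dz":0,"wx":0,"wy":0,"wz":0,"fingers":-1},{"dx":0,"dy":-1,"dz":0,"wx":0,"wy":0,"wz":0,"fingers":-1},{"dx":0,"dy":-1,"dz":0,"wx":0,"wy":0,"wz":0,"fingers":-1},{"dx":0,"dy":-1,"dz":0,"wx":0,"wy":0,"wz":0,"fingers":-1},{"dx":0,"dy":-1,"dz":0,"wx":0,"wy":0,"wz":0,"fingers":-1},{"dx":0,"dy":-1,"dz":0,"wx":0,"wy":0,"wz":0,"fingers":-1},{"dx":0,"dy":-1,"dz":0,"wx":0,"wy":0,"wz":0,"fingers":-1}]'
python3 go.py c 62 -20 150 -3.7
python3 - <<'E'
from h import *
s=snap('side'); P=cloud(s); q=P.reshape(-1,3)
m=(abs(q[:,0]-562)<70)&(abs(q[:,1]-279)<50)&(q[:,2]>50)&(q[:,2]<70); print('block top pts',m.sum(),np.round(np.median(q[m],0),1) if m.any() else '')
E
```

```text
t: 13.9
tcp_pos: [562.7, 278.9, 40.3]
ee_rot: [0.0, 0.032, 0.999, 0.0]
contact_force: [-0.5, -1.0, 0.3]
opening: 85.6
finger_force: 0.0
t: 14.7
tcp_pos: [563.1, 279.1, 208.1]
ee_rot: [0.002, 0.032, 0.999, 0.001]
contact_force: [-1.3, -0.7, -0.5]
opening: 85.2
finger_force: 0.0
t: 15.5
tcp_pos: [549.4, 78.3, 205.0]
ee_rot: [-0.0, 0.032, 0.999, -0.0]
contact_force: [0.7, -0.3, -0.0]
opening: 85.5
finger_force: 0.0
t 15.5 pos [549.4  78.3 205. ] goal [622.1 -73.3 150. ] units [-3.29 -5.86  2.2 ] z [-0. -0. -1.] yaw 86.3
wz 1.571
F [ 0.7 -0.3 -0. ] open 85.5 j [ 0.08  0.32  1.52 -0.    1.3  -1.43]
block top pts 135 [561.9 275.2  59.6]
```

```bash

python3 -m crank '[{"dx":-0.41,"dy":-0.73,"dz":0,"wx":0,"wy":0,"wz":0,"fingers":-1},{"dx":-0.41,"dy":-0.73,"dz":0,"wx":0,"wy":0,"wz":0,"fingers":-1},{"dx":-0.41,"dy":-0.73,"dz":0,"wx":0,"wy":0,"wz":0,"fingers":-1},{"dx":-0.41,"dy":-0.73,"dz":0,"wx":0,"wy":0,"wz":0,"fingers":-1},{"dx":-0.41,"dy":-0.73,"dz":0,"wx":0,"wy":0,"wz":0,"fingers":-1},{"dx":-0.41,"dy":-0.73,"dz":0,"wx":0,"wy":0,"wz":0,"fingers":-1},{"dx":-0.41,"dy":-0.73,"dz":0,"wx":0,"wy":0,"wz":0,"fingers":-1},{"dx":-0.41,"dy":-0.73,"dz":0,"wx":0,"wy":0,"wz":0,"fingers":-1}]' && python3 -m crank '[{"dx":0,"dy":0,"dz":0,"wx":0,"wy":0,"wz":0.143,"fingers":-1},{"dx":0,"dy":0,"dz":0,"wx":0,"wy":0,"wz":0.143,"fingers":-1},{"dx":0,"dy":0,"dz":0,"wx":0,"wy":0,"wz":0.143,"fingers":-1},{"dx":0,"dy":0,"dz":0,"wx":0,"wy":0,"wz":0.143,"fingers":-1},{"dx":0,"dy":0,"dz":0,"wx":0,"wy":0,"wz":0.143,"fingers":-1},{"dx":0,"dy":0,"dz":0,"wx":0,"wy":0,"wz":0.143,"fingers":-1},{"dx":0,"dy":0,"dz":0,"wx":0,"wy":0,"wz":0.143,"fingers":-1},{"dx":0,"dy":0,"dz":0,"wx":0,"wy":0,"wz":0.143,"fingers":-1}]' && python3 -m crank '[{"dx":0,"dy":0,"dz":0,"wx":0,"wy":0,"wz":0.143,"fingers":-1},{"dx":0,"dy":0,"dz":0,"wx":0,"wy":0,"wz":0.143,"fingers":-1},{"dx":0,"dy":0,"dz":0,"wx":0,"wy":0,"wz":0.143,"fingers":-1},{"dx":0,"dy":0,"dz":0.7,"wx":0,"wy":0,"wz":0,"fingers":-1},{"dx":0,"dy":0,"dz":0.8,"wx":0,"wy":0,"wz":0,"fingers":-1},{"dx":0,"dy":0,"dz":0.5,"wx":0,"wy":0,"wz":0,"fingers":-1},{"dx":0,"dy":0,"dz":0,"wx":0,"wy":0,"wz":0,"fingers":-1},{"dx":0,"dy":0,"dz":0,"wx":0,"wy":0,"wz":0,"fingers":-1}]'
python3 go.py c 62 -20 109 -3.7
python3 - <<'E'
from h import *
s=robot.snapshot('wrist'); np.savez('/tmp/wrist.npz',**s)
cv2.imwrite('pics/w3.png',s['frame'][...,::-1])
E
```

```text
t: 16.35
tcp_pos: [622.3, -72.3, 204.9]
ee_rot: [-0.0, 0.032, 0.999, 0.0]
contact_force: [-0.2, 0.1, 0.0]
opening: 85.5
finger_force: 0.0
t: 17.15
tcp_pos: [622.0, -71.5, 204.9]
ee_rot: [-0.0, 0.571, 0.821, -0.0]
contact_force: [-0.6, -0.2, -0.0]
opening: 85.4
finger_force: 0.0
t: 17.95
tcp_pos: [622.3, -71.6, 155.7]
ee_rot: [0.0, 0.73, 0.683, 0.0]
contact_force: [0.8, -1.0, 0.0]
opening: 85.3
finger_force: 0.0
t 17.9 pos [622.3 -71.6 155.7] goal [622.1 -73.3 109. ] units [-0.06 -0.    1.87] z [ 0. -0. -1.] yaw -3.8
wz -0.002
F [ 0.8 -1.   0. ] open 85.3 j [-0.17  0.52  1.36 -0.    1.26 -0.11]
```

View pics/w3.png

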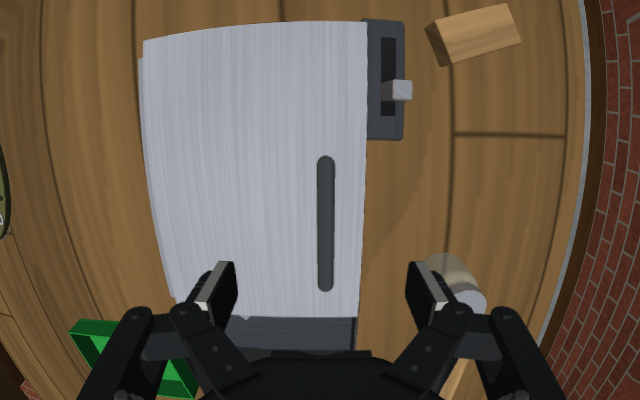

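The bar at (326,225) runs between the fingers, nearly centred. The catch post is at (402,90) and the lid is bare. Descend and grip the bar.

```bash

python3 -m crank '[{"dx":-0.06,"dy":0.03,"dz":0.5,"wx":0,"wy":0,"wz":0,"fingers":-1},{"dx":0,"dy":0,"dz":0.6,"wx":0,"wy":0,"wz":0,"fingers":-1},{"dx":0,"dy":0,"dz":0.5,"wx":0,"wy":0,"wz":0,"fingers":-1},{"dx":0,"dy":0,"dz":0.27,"wx":0,"wy":0,"wz":0,"fingers":-1},{"dx":0,"dy":0,"dz":0,"wx":0,"wy":0,"wz":0,"fingers":-1},{"dx":0,"dy":0,"dz":0,"wx":0,"wy":0,"wz":0,"fingers":1},{"dx":0,"dy":0,"dz":0,"wx":0,"wy":0,"wz":0,"fingers":1},{"dx":0,"dy":0,"dz":0,"wx":0,"wy":0,"wz":0,"fingers":1}]' 50 && python3 -m crank '[{"dx":0,"dy":0,"dz":0,"wx":0,"wy":0,"wz":0,"fingers":1},{"dx":0,"dy":0,"dz":0,"wx":0,"wy":0,"wz":0,"fingers":1},{"dx":0,"dy":0,"dz":0,"wx":0,"wy":0,"wz":0,"fingers":1},{"dx":0,"dy":0,"dz":0,"wx":0,"wy":0,"wz":0,"fingers":1},{"dx":0,"dy":0,"dz":0,"wx":0,"wy":0,"wz":0,"fingers":1},{"dx":0,"dy":0,"dz":0,"wx":0,"wy":0,"wz":0,"fingers":1},{"dx":0,"dy":0,"dz":0,"wx":0,"wy":0,"wz":0,"fingers":1},{"dx":0,"dy":0,"dz":0,"wx":0,"wy":0,"wz":0,"fingers":1}]' 
python3 go.py c 62 -20 109 -3.7
```

```text
t: 18.8
tcp_pos: [623.0, -73.2, 109.0]
ee_rot: [0.0, 0.73, 0.683, 0.0]
contact_force: [-0.2, 0.7, 0.0]
opening: 43.6
finger_force: 0.0
t: 19.6
tcp_pos: [622.7, -73.2, 108.4]
ee_rot: [-0.0, 0.73, 0.683, -0.0]
contact_force: [0.3, -0.3, -0.3]
opening: 0.4
finger_force: 0.0
t 19.6 pos [622.7 -73.2 108.4] goal [622.1 -73.3 109. ] units [-0.   -0.03 -0.02] z [-0. -0. -1.] yaw -3.8
wz -0.002
F [ 0.3 -0.3 -0.3] open 0.4 j [-0.18  0.57  1.4  -0.    1.17 -0.11]
```

Opening 0.4 with no force, so the grip missed. I'll check the bar's position against the wrist depth picture from before the descent.

```bash
cat >> h.py <<'E'
def wcloud(s,pos,q):
    K=s['K']; v,u=np.mgrid[:400,:640]; x=(u-K[0,2])/K[0,0]; y=(v-K[1,2])/K[1,1]; r=np.hypot(x,y)+1e-9
    k=np.tan(np.minimum(r,1.5))/r; D=s['depth']; c=np.stack([x*k*D,-y*k*D,-D],-1)
    T=s['T_tool_cam']; t=c@T[:3,:3].T+T[:3,3]
    return t@R.from_quat(np.roll(q,-1)).as_matrix().T+pos
E
python3 - <<'E'
from h import *
s=dict(np.load('/tmp/wrist.npz'))
P=wcloud(s,np.array([622.3,-71.6,155.7]),np.array([0,.73,.683,0]))
for (u,v) in [(326,165),(326,200),(326,225),(326,260),(326,285),(250,225),(402,90),(402,80),(440,290)]: print((u,v),np.round(P[v,u],1),round(float(s['depth'][v,u])))
o=robot.get_obs(); s=robot.snapshot('wrist'); np.savez('/tmp/wrist2.npz',**s); P=wcloud(s,o['tcp_pos'],o['ee_rot'])
cv2.imwrite('pics/w4.png',s['frame'][...,::-1])
E
```

```text
(326, 165) [628.4 -28.7 118.8] 195
(326, 200) [627.  -51.5 120. ] 201
(326, 225) [625.9 -69.  120. ] 206
(326, 260) [624.4 -95.5 120. ] 215
(326, 285) [ 623.1 -116.8  119.5] 222
(250, 225) [561.9 -83.6  74.9] 255
(402, 90) [680.7  17.1 111.1] 186
(402, 80) [681.1  23.8 111. ] 184
(440, 290) [671.8 -64.1 211.2] 117
```

View pics/w4.png

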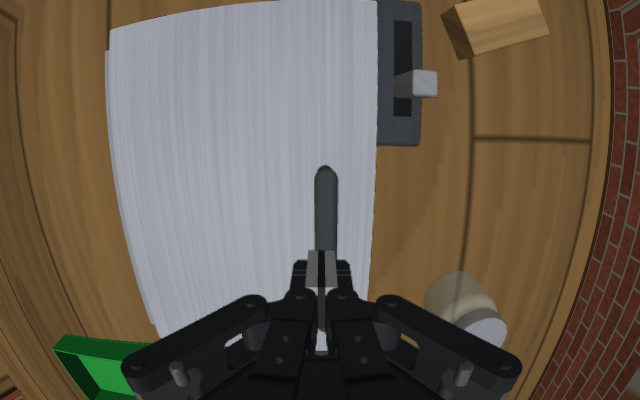

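The fingers look shut at (322,260) with the bar running under or through them from (326,170). Let me read the depths there.

```bash
python3 - <<'E'
from h import *
s=dict(np.load('/tmp/wrist2.npz')); o=robot.get_obs(); print(np.round(o['tcp_pos'],1),o['opening'],o['finger_force'])
P=wcloud(s,o['tcp_pos'],o['ee_rot'])
for v in (180,220,245,252,258,265,275,285,295,310,325,345): print(v,[ (u,np.round(P[v,u]).astype(int).tolist()) for u in (306,314,322,330,338)])
E
python3 - <<'E'
from h import *
s=dict(np.load('/tmp/wrist2.npz'))
cv2.imwrite('pics/w4c.png',cv2.resize(s['frame'][150:360,230:420],None,fx=2.8,fy=2.8,interpolation=cv2.INTER_CUBIC)[...,::-1])
E
```

```text
[622.7 -73.2 108.4] -0.19478749972575107 0.0
180 [(306, [616, -38, 76]), (314, [622, -29, 116]), (322, [626, -28, 118]), (330, [630, -28, 120]), (338, [634, -30, 114])]
220 [(306, [613, -66, 74]), (314, [621, -50, 116]), (322, [625, -49, 120]), (330, [629, -49, 119]), (338, [634, -67, 75])]
245 [(306, [612, -83, 76]), (314, [620, -65, 114]), (322, [624, -63, 119]), (330, [628, -63, 119]), (338, [634, -85, 75])]
252 [(306, [612, -88, 76]), (314, [620, -62, 128]), (322, [624, -62, 128]), (330, [628, -62, 128]), (338, [633, -91, 74])]
258 [(306, [611, -93, 75]), (314, [620, -62, 134]), (322, [624, -62, 134]), (330, [628, -62, 135]), (338, [633, -95, 75])]
265 [(306, [616, -65, 135]), (314, [620, -62, 141]), (322, [624, -63, 140]), (330, [628, -62, 141]), (338, [631, -67, 134])]
275 [(306, [617, -62, 149]), (314, [621, -62, 149]), (322, [624, -62, 150]), (330, [627, -63, 149]), (338, [631, -67, 144])]
285 [(306, [618, -61, 158]), (314, [621, -63, 157]), (322, [624, -63, 157]), (330, [627, -62, 158]), (338, [631, -67, 152])]
295 [(306, [618, -60, 167]), (314, [621, -61, 166]), (322, [624, -67, 159]), (330, [627, -61, 167]), (338, [630, -60, 168])]
310 [(306, [618, -60, 176]), (314, [621, -64, 172]), (322, [623, -74, 160]), (330, [627, -61, 176]), (338, [630, -61, 176])]
325 [(306, [619, -56, 190]), (314, [620, -73, 170]), (322, [623, -82, 159]), (330, [626, -73, 170]), (338, [629, -56, 190])]
345 [(306, [619, -59, 196]), (314, [620, -81, 174]), (322, [617, -177, 75]), (330, [626, -81, 174]), (338, [629, -59, 196])]
```

View pics/w4c.png

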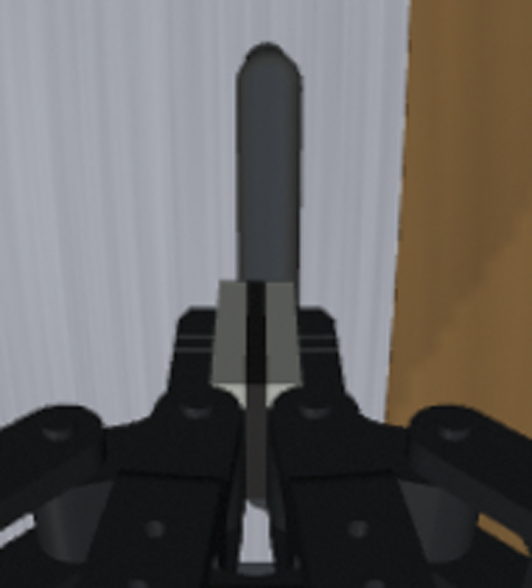

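The crop shows the pads shut above the bar: pad front seen from z≈125 up, bar top at 120. So the fingertips stand about 28 mm higher than assumed. I'll raise a little and check the tip height with the side and wrist depth.

```bash

python3 -m crank '[{"dx":0,"dy":0,"dz":-0.5,"wx":0,"wy":0,"wz":0,"fingers":1},{"dx":0,"dy":0,"dz":-0.8,"wx":0,"wy":0,"wz":0,"fingers":1},{"dx":0,"dy":0,"dz":-0.7,"wx":0,"wy":0,"wz":0,"fingers":1},{"dx":0,"dy":0,"dz":0,"wx":0,"wy":0,"wz":0,"fingers":1},{"dx":0,"dy":0,"dz":0,"wx":0,"wy":0,"wz":0,"fingers":1},{"dx":0,"dy":0,"dz":0,"wx":0,"wy":0,"wz":0,"fingers":1},{"dx":0,"dy":0,"dz":0,"wx":0,"wy":0,"wz":0,"fingers":1},{"dx":0,"dy":0,"dz":0,"wx":0,"wy":0,"wz":0,"fingers":1}]' 
python3 - <<'E'
from h import *
o=robot.get_obs(); p=o['tcp_pos']; print(p)
s=robot.snapshot('side'); s=fix(dict(s)); W=robot.snapshot('wrist')
for n,P in(('side',cloud(s)),('wrist',wcloud(W,p,o['ee_rot']))):
    q=P.reshape(-1,3); m=(abs(q[:,0]-p[0]-1)<12)&(abs(q[:,1]-p[1])<16)
    h,e=np.histogram(q[m][:,2],bins=np.arange(70,240,5)); print(n,[(int(a),int(b)) for a,b in zip(e,h) if b])
E
```

```text
t: 20.45
tcp_pos: [622.6, -73.2, 157.8]
ee_rot: [-0.0, 0.73, 0.683, -0.0]
contact_force: [-0.2, -0.2, 0.7]
opening: 0.0
finger_force: 0.0
[622.5545878  -73.16479637 157.81557724]
side [(70, 19), (75, 37), (80, 1), (110, 3), (115, 18), (120, 15), (170, 1), (175, 4), (180, 10), (185, 7), (190, 9), (195, 7), (200, 11), (205, 7), (210, 4), (215, 8), (220, 12), (225, 8), (230, 3)]
wrist [(70, 257), (75, 200), (110, 2), (115, 626), (120, 101), (170, 23), (175, 181), (180, 211), (185, 287), (190, 293), (195, 321), (200, 257), (205, 513), (210, 247), (215, 823), (220, 556), (225, 517), (230, 114)]
```

Confirmed by both cameras: the shut tips are at TCP z + 14, so the grasp point is ≈ TCP + 33. Bar grip therefore needs TCP z ≈ 82.

```bash

python3 -m crank '[{"dx":0,"dy":0.05,"dz":0,"wx":0,"wy":0,"wz":0,"fingers":-1},{"dx":0,"dy":0,"dz":0,"wx":0,"wy":0,"wz":0,"fingers":-1},{"dx":0,"dy":0,"dz":0,"wx":0,"wy":0,"wz":0,"fingers":-1},{"dx":0,"dy":0,"dz":0,"wx":0,"wy":0,"wz":0,"fingers":-1},{"dx":0,"dy":0,"dz":0,"wx":0,"wy":0,"wz":0,"fingers":-1},{"dx":0,"dy":0,"dz":0.6,"wx":0,"wy":0,"wz":0,"fingers":-1},{"dx":0,"dy":0,"dz":0.6,"wx":0,"wy":0,"wz":0,"fingers":-1},{"dx":0,"dy":0,"dz":0.4,"wx":0,"wy":0,"wz":0,"fingers":-1}]' &&
python3 -m crank '[{"dx":0,"dy":0,"dz":0.5,"wx":0,"wy":0,"wz":0,"fingers":-1},{"dx":0,"dy":0,"dz":0.5,"wx":0,"wy":0,"wz":0,"fingers":-1},{"dx":0,"dy":0,"dz":0.3,"wx":0,"wy":0,"wz":0,"fingers":-1},{"dx":0,"dy":0,"dz":0.13,"wx":0,"wy":0,"wz":0,"fingers":-1},{"dx":0,"dy":0,"dz":0,"wx":0,"wy":0,"wz":0,"fingers":1},{"dx":0,"dy":0,"dz":0,"wx":0,"wy":0,"wz":0,"fingers":1},{"dx":0,"dy":0,"dz":0,"wx":0,"wy":0,"wz":0,"fingers":1},{"dx":0,"dy":0,"dz":0,"wx":0,"wy":0,"wz":0,"fingers":1}]' 50
python3 -m crank '[{"dx":0,"dy":0,"dz":0,"wx":0,"wy":0,"wz":0,"fingers":1},{"dx":0,"dy":0,"dz":0,"wx":0,"wy":0,"wz":0,"fingers":1},{"dx":0,"dy":0,"dz":0,"wx":0,"wy":0,"wz":0,"fingers":1},{"dx":0,"dy":0,"dz":0,"wx":0,"wy":0,"wz":0,"fingers":1},{"dx":0,"dy":0,"dz":0,"wx":0,"wy":0,"wz":0,"fingers":1},{"dx":0,"dy":0,"dz":0,"wx":0,"wy":0,"wz":0,"fingers":1},{"dx":0,"dy":0,"dz":0,"wx":0,"wy":0,"wz":0,"fingers":1},{"dx":0,"dy":0,"dz":0,"wx":0,"wy":0,"wz":0,"fingers":1}]'
```

```text
t: 21.35
tcp_pos: [623.2, -73.2, 115.9]
ee_rot: [-0.001, 0.73, 0.683, -0.001]
contact_force: [0.1, -1.1, -0.2]
opening: 85.2
finger_force: 0.0
t: 22.15
tcp_pos: [624.2, -73.3, 83.1]
ee_rot: [0.0, 0.73, 0.683, 0.0]
contact_force: [-0.0, 0.3, -0.5]
opening: 28.5
finger_force: 0.0
t: 22.95
tcp_pos: [625.1, -73.4, 83.4]
ee_rot: [0.001, 0.73, 0.683, 0.001]
contact_force: [7.7, -0.3, -1.2]
opening: 9.9
finger_force: 48.8
```

Bar held (opening ≈10, force 49 N). Now a small slow tug upward: 10 mm in steps.

```bash

python3 -m crank '[{"dx":0,"dy":0.03,"dz":-0.06,"wx":0,"wy":0,"wz":0,"fingers":1},{"dx":0,"dy":0,"dz":-0.06,"wx":0,"wy":0,"wz":0,"fingers":1},{"dx":0,"dy":0,"dz":-0.06,"wx":0,"wy":0,"wz":0,"fingers":1},{"dx":0,"dy":0,"dz":-0.06,"wx":0,"wy":0,"wz":0,"fingers":1},{"dx":0,"dy":-0.01,"dz":-0.06,"wx":0,"wy":0,"wz":0,"fingers":1},{"dx":0,"dy":-0.01,"dz":-0.05,"wx":0,"wy":0,"wz":0,"fingers":1},{"dx":0,"dy":0,"dz":0,"wx":0,"wy":0,"wz":0,"fingers":1},{"dx":0,"dy":0,"dz":0,"wx":0,"wy":0,"wz":0,"fingers":1}]'
python3 go.py c 62 -20 109 -3.7
```

```text
t: 23.75
tcp_pos: [622.9, -73.2, 90.4]
ee_rot: [-0.001, 0.73, 0.683, -0.001]
contact_force: [-6.7, 0.3, -6.8]
opening: 10.3
finger_force: 48.6
t 23.8 pos [622.9 -73.2  90.4] goal [622.1 -73.3 109. ] units [-0.   -0.04 -0.74] z [-0.004  0.    -1.   ] yaw -3.8
wz -0.002
F [-6.7  0.3 -6.8] open 10.3 j [-0.18  0.59  1.41 -0.    1.14 -0.11]
```

Rise 7 mm at about 7 N isn't decisive. Tug 6 mm more.

```bash

python3 -m crank '[{"dx":0,"dy":-0.02,"dz":-0.05,"wx":0,"wy":0,"wz":0,"fingers":1},{"dx":0,"dy":-0.01,"dz":-0.05,"wx":0,"wy":0,"wz":0,"fingers":1},{"dx":0,"dy":-0.01,"dz":-0.05,"wx":0,"wy":0,"wz":0,"fingers":1},{"dx":0,"dy":-0.01,"dz":-0.05,"wx":0,"wy":0,"wz":0,"fingers":1},{"dx":0,"dy":-0.01,"dz":-0.05,"wx":0,"wy":0,"wz":0,"fingers":1},{"dx":0,"dy":0,"dz":0,"wx":0,"wy":0,"wz":0,"fingers":1},{"dx":0,"dy":0,"dz":0,"wx":0,"wy":0,"wz":0,"fingers":1},{"dx":0,"dy":0,"dz":0,"wx":0,"wy":0,"wz":0,"fingers":1}]'
python3 - <<'E'
from h import *
o=robot.get_obs(); W=robot.snapshot('wrist'); P=wcloud(W,o['tcp_pos'],o['ee_rot'])
from go import case
for cx in (-60,0,40):
  c=case(cx,60); q=P.reshape(-1,3); m=(np.hypot(q[:,0]-c[0],q[:,1]-c[1])<10); print(cx,round(float(np.median(q[m][:,2])),1))
E
```

```text
t: 24.55
tcp_pos: [620.9, -73.1, 96.3]
ee_rot: [-0.002, 0.73, 0.683, -0.002]
contact_force: [-9.6, -0.1, -7.6]
opening: 10.0
finger_force: 48.7
-60 77.4
0 82.4
40 85.8
```

Bar up 13 mm and the lid tilted 0.084 rad (well past 0.03) at only a few newtons: the lid is **free**, so the catch stays untouched. Raise it along its arc.

```bash

python3 -m crank '[{"dx":0,"dy":-0.19,"dz":-0.33,"wx":0,"wy":0,"wz":0,"fingers":1},{"dx":0,"dy":-0.17,"dz":-0.33,"wx":0,"wy":0,"wz":0,"fingers":1},{"dx":0,"dy":-0.25,"dz":-0.4,"wx":0,"wy":0,"wz":0,"fingers":1},{"dx":0,"dy":-0.25,"dz":-0.4,"wx":0,"wy":0,"wz":0,"fingers":1},{"dx":0,"dy":-0.31,"dz":-0.36,"wx":0,"wy":0,"wz":0,"fingers":1},{"dx":0,"dy":-0.31,"dz":-0.36,"wx":0,"wy":0,"wz":0,"fingers":1},{"dx":0,"dy":0,"dz":0,"wx":0,"wy":0,"wz":0,"fingers":1},{"dx":0,"dy":0,"dz":0,"wx":0,"wy":0,"wz":0,"fingers":1}]'
python3 go.py 584 -71 150.5 -3.7
```

```text
t: 25.4
tcp_pos: [585.9, -70.8, 153.0]
ee_rot: [0.001, 0.73, 0.683, 0.0]
contact_force: [1.3, -2.6, -4.8]
opening: 10.2
finger_force: 50.6
t 25.4 pos [585.9 -70.8 153. ] goal [584.  -71.  150.5] units [-0.01 -0.07  0.1 ] z [ 0.002 -0.    -1.   ] yaw -3.8
wz -0.002
F [ 1.3 -2.6 -4.8] open 10.2 j [-0.18  0.45  1.48 -0.    1.22 -0.12]
```

Low forces, lid at about 0.5 rad. Continue.

```bash

python3 -m crank '[{"dx":0,"dy":-0.36,"dz":-0.31,"wx":0,"wy":0,"wz":0,"fingers":1},{"dx":0,"dy":-0.36,"dz":-0.31,"wx":0,"wy":0,"wz":0,"fingers":1},{"dx":0,"dy":-0.4,"dz":-0.25,"wx":0,"wy":0,"wz":0,"fingers":1},{"dx":0,"dy":-0.4,"dz":-0.25,"wx":0,"wy":0,"wz":0,"fingers":1},{"dx":0,"dy":-0.43,"dz":-0.19,"wx":0,"wy":0,"wz":0,"fingers":1},{"dx":0,"dy":-0.43,"dz":-0.19,"wx":0,"wy":0,"wz":0,"fingers":1},{"dx":0,"dy":0,"dz":0,"wx":0,"wy":0,"wz":0,"fingers":1},{"dx":0,"dy":0,"dz":0,"wx":0,"wy":0,"wz":0,"fingers":1}]'
python3 - <<'E'
from h import *
from go import case
o=robot.get_obs(); W=robot.snapshot('wrist'); s=fix(dict(robot.snapshot('side')))
for n,P in(('wrist',wcloud(W,o['tcp_pos'],o['ee_rot'])),('side',cloud(s))):
    q=P.reshape(-1,3); c=np.cos(-np.deg2rad(3.7)); sn=np.sin(-np.deg2rad(3.7)); d=q[:,:2]-[561.5,-49.3]
    x=d[:,0]*c+d[:,1]*sn; y=-d[:,0]*sn+d[:,1]*c
    for lo,hi in((50,120),(-125,-80)):
        m=(y>lo)&(y<hi)&(x>-85)&(x<40)&(q[:,2]>78)&(q[:,2]<300)
        if m.sum()>50:
            k=np.rad2deg(np.arctan2(q[m][:,2]-75,x[m]+90)); print(n,lo,m.sum(),np.round(np.percentile(k,[20,50,80]),1))
E
```

```text
t: 26.2
tcp_pos: [528.3, -67.2, 192.7]
ee_rot: [0.003, 0.73, 0.683, 0.002]
contact_force: [6.4, -3.2, 10.8]
opening: 10.1
finger_force: 50.2
wrist 50 21467 [53.1 53.4 53.6]
wrist -125 463 [50.8 52.5 53.3]
side 50 466 [50.8 52.8 54.5]
side -125 716 [52.2 53.2 54.2]
```

The lid is at about 53° by both cameras. Hold briefly, check it is stable, then hand in.

```bash

python3 -m crank '[{"dx":0,"dy":-0.05,"dz":-0.08,"wx":0,"wy":0,"wz":0,"fingers":1},{"dx":0,"dy":0,"dz":0,"wx":0,"wy":0,"wz":0,"fingers":1},{"dx":0,"dy":0,"dz":0,"wx":0,"wy":0,"wz":0,"fingers":1},{"dx":0,"dy":0,"dz":0,"wx":0,"wy":0,"wz":0,"fingers":1},{"dx":0,"dy":0,"dz":0,"wx":0,"wy":0,"wz":0,"fingers":1},{"dx":0,"dy":0,"dz":0,"wx":0,"wy":0,"wz":0,"fingers":1},{"dx":0,"dy":0,"dz":0,"wx":0,"wy":0,"wz":0,"fingers":1},{"dx":0,"dy":0,"dz":0,"wx":0,"wy":0,"wz":0,"fingers":1}]' && python3 -c "
from plant import robot
print(robot.close_job())"
```

```text
t: 27.1
tcp_pos: [526.5, -67.0, 193.4]
ee_rot: [0.002, 0.73, 0.683, 0.001]
contact_force: [4.9, -3.5, 6.9]
opening: 10.0
finger_force: 49.7
the job is handed in; nothing more can be done
None
```

The job is handed in: all four offcuts are in the dark tray, the scraper is back on the bench about 60 mm from where it started, the tug showed the lid was free so I left the catch alone, and the arm is holding the lid at about 53°.

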